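# Spring the pen case's drawer by its concealed catch

### The arm

A 6-joint arm with a two-finger parallel gripper is mounted at the origin on the work surface. World frame = base frame: x ahead of the robot, y to its left, z up, the work surface at z = 0. Lengths are in m, angles in rad, forces in N, time in s.
With the tool pointing down it reaches from about 0.275 to 0.85 m from the base axis. Payload 19 kg.
Tool frame: the origin (TCP) lies on the centre line of the jaws, within the pads' length; the fingertips stand ahead of it and the grasp point (between the pads) lies 6 mm ahead of it (r.nose_length is the z of the fingertips in the tool frame, in m); z points along the fingers, y is the line along which they close (so a half turn about z gives the same grasp; the last joint's range is limited). The gripper opens to 85 mm and grips with 20 to 120 N. Pads are 22 mm wide; open, the fingers measure 114 mm over their backs; the gripper's body (76 mm by 85 mm) begins 54 mm behind the grasp point. The pads swing forward as they close: fully open they stand 13 mm farther back than shut.
Start: joints at [1.06, 0.15, 1.437, -0, 1.554, -0.134], TCP at [0.212, 0.535, 0.256] pointing down, gripper open.
Joint ranges: [-2.8, 2.8], [-0.68, 2.1], [0.12, 2.68], [-1.39, 4.53], [0.16, 2.79], [-2.81, 2.81]. Speed limits (rad/s): [1.89, 1.89, 2.22, 3.01, 3.01, 3.01].

### API

Orientations are given as a rotation vector (axis times angle).
In Python, from cell import r gives the robot as it stands.
- The arm moves only by the shell command python3 steer.py [FORCE], which reads ROWS from standard input. ROWS is a JSON object with one list for each field, all of the same length, 1 to 5, a row being the entries at one place: ax, ay, az (a rotation vector in units of 0.05 rad), sx, sy, sz (the shift in units of 5 mm), jaw (the finger opening in m); each row is the pose to reach, as a shift and turn from the pose commanded when the command began, along the tool's axes at that moment; what a row does not reach only later rows make up. A row lasts 1/12 s, in which the tool goes at most 0.0417 m and 0.125 rad, less where a joint would pass 70% of its speed; a pose out of reach is approached as far as the arm can. The fingers move at their own pace and stop on an object; FORCE is the grip in N (left out, the last holds). Time passes only in rows, so rows that do not move let the fingers close. It prints the time, the measured TCP pose, the force, the opening and the grip force at its end. Input that does not fit is refused with a message, and nothing moves.
- r.sense(): the state, without advancing time (a new reading comes with each control period).
- r.snapshot(name): name is "scene" or "top" or "wrist"; returns a dict with "frame" (384x512x3 uint8, red, green, blue), "camera_matrix" (3x3 intrinsics, pixels), "T" (4x4, takes a point from camera to world coordinates). Camera axes: x right, y up, looking along -z (the intrinsics and any distortion apply to the point x, -y, -z); pixel columns grow to the right and rows downward; lengths in m; the calibration is good to about 2 mm. A picture is of the moment at which its call begins. There is no depth.
- r.sign_off(): hands the job in; it is judged then, once.
The state is a dict: "time": time; "joint_positions": joint angles; "dq": joint speeds; "joint_efforts": joint torques, N m; "tool_pos": TCP position; "tool_rot": TCP orientation; "contact_force": force on the tool from outside, world axes, zero at the start; "ft_torque": the same for the moment, N m; "grip_width": finger opening in m; "gripper_force": force on a finger pad.
Only numpy, scipy, OpenCV 4.12 (cv2) and the standard library are available. Lean on these libraries where they do the work, as an engineer would, in place of code of your own. Each camera call takes 0.05 s, during which the arm holds its last target. There are 200 camera calls.

### The job

The drawer of the pen display case on the counter has no handle: a concealed catch holds it, a push tablet of the same wood let into the strip of wood along the front of the case's top, a little below the surface and in a different place on every case. Find the tablet, by feeling along the strip with the fingertips or by making out its fine outline, press it in with the fingertips until the drawer springs out to its stop, then let the tablet come back up and take your hand away. Only the strip and its tablet need touching: pick nothing up, and leave everything that stands on the case and around it where it is.

Things in the scene. Friction and masses are not known exactly. Their poses are not given: they have to be found in the camera images.
- case: Fixed pen display case of pale wood, 300 (x) by 500 (y) mm. Origin: centre of its underside, on the counter. Own axes: -x out of the front, where the drawer comes out, y along its width, z up. Within 120 mm either side of the centre its top is flat, 100 mm high: the wooden strip in front, a clear pane behind. The side cheeks (y 120 to 250 mm either side) are 116 mm high, with small goods on them.
- strip_mid (a point): Middle of the strip's upper surface, 100 mm above the counter: own x = -110 mm, y = 0 of the case, axes as the case. The strip is 80 (x) by 240 (y) mm, level, rigid, smooth, but for one opening 48 (x) by 52 (y) mm at mid-depth (own x = -110 mm), its centre anywhere from -65 to +65 mm along y: that is not given, and must be felt or seen. In it sits the catch tablet.
- catch (a joint): Catch tablet, wood like the strip, 45 by 49 mm in its opening, a fine gap all round; face level, 2.5 mm below the strip at rest, so fingertips wholly inside sink 2.5 mm and meet a springy face. Value: how far it is pressed in, m: 0 at rest, 0.005 fully in (face 7.5 mm below the strip). Gives from about 2 N, fully in at 4.5 N, comes back by itself. Past 0.003 the drawer is free.
- drawer (a joint): How far the drawer is out, m: 0 shut and latched, 0.07 at its stop. Once freed, its own spring drives it slowly to the stop in about a second; nobody has to pull it.
- drawer_front (a point): Middle of the upper edge of the drawer's front face, 80 mm above the counter, below the strip; the front is 236 mm wide and 68 mm high; it travels along the case's own -x with the drawer.
- ink: Bystander: round glass ink jar, 54 mm across, 56 mm high, standing on the case's left (+y) cheek. Origin: centre of its underside.
- eraser: Bystander: eraser in a card sleeve, 24 by 60 by 13 mm, on the case's right (-y) cheek. Origin: centre of its underside.
- tin: Bystander: flat metal pencil tin, 62 by 185 by 18 mm, lying on the pane of the case. Origin: centre of its underside.
- pot: Bystander: glass pot of pencils, 80 mm across, 176 mm high over the pencils, on the counter to the right of the case. Origin: centre of its underside.
- stapler: Bystander: black stapler, 30 by 135 by 57 mm, on the counter to the left of the drawer's path. Origin: centre of its underside.
- notebooks: Bystander: stack of four notebooks, 155 by 215 by 60 mm, on the counter to the left of the case. Origin: centre of its underside.
- tape: Bystander: grey tape dispenser, 60 by 150 by 84 mm, on the counter to the right of the drawer's path. Origin: centre of its underside.

How it is judged:
On the way, in this order (a step that is already met when the one before it is completed fails the run):
1. the catch tablet is pressed in with the fingers (value of joint catch above 0.0025 m and contact force between the fingers and anything else above 1 N), for 0.05 s.
2. the drawer has sprung out to its stop (value of joint drawer above 0.064 m), for 0.2 s.
At the end, for the whole second after the job is handed in: The drawer stands out at its stop (more than 64 of its 70 mm) and at rest, the tablet is back up (within 1 mm), and no bystander is more than 20 mm from where it stood (value of joint drawer above 0.064 m and velocity of joint drawer below 0.02 m/s and value of joint catch below 0.001 m and not (distance of any of ink, eraser, tin, pot, stapler, notebooks, tape from where it was at the start of the episode above 0.02 m)); the robot touches nothing.
It fails at once if something standing on or around the case is picked up or shifted by more than 20 mm (distance of any of ink, eraser, tin, pot, stapler, notebooks, tape from where it was at the start of the episode above 0.02 m).
It also fails if it takes over 48 s, if anything falls off the work surface, if the arm or the gripper's body presses on something with over 40 N, if the wrist force passes 120 N, or if a joint passes its speed limit or range.

## Working session

There is one attempt and no reset: what is moved stays moved. The work goes in short steps, Python scripts to look and compute and a shell command to move; the robot and the scene stay as the last step left them, time stands still between calls to the robot, and variables do not carry over. Pictures are saved under pics/ and viewed, at most 10 in all, crops included, and the job is handed in when it is done.

```bash
ls; mkdir -p pics
python3 - <<'E'
from cell import r
import cv2
for n in("scene","top","wrist"):
    s=r.snapshot(n); cv2.imwrite(f"pics/{n}0.png",s["frame"][:,:,::-1]); print(n,s["camera_matrix"].tolist(),s["T"].round(4).tolist())
print(r.sense(), r.nose_length)
E
```

```text
cell.py
pics
steer.py
scene [[435.47709104095094, 0.0, 251.39228590252267], [0.0, 435.47709104095094, 197.31928054000852], [0.0, 0.0, 1.0]] [[0.8054, -0.4405, 0.3965, 1.1528], [0.5924, 0.5771, -0.5621, -0.8059], [0.0188, 0.6876, 0.7258, 1.1466], [0.0, 0.0, 0.0, 1.0]]
top [[385.1643451993946, 0.0, 256.6082186899343], [0.0, 385.1643451993946, 194.4623323439079], [0.0, 0.0, 1.0]] [[-0.0254, 0.9915, -0.1276, 0.4193], [-0.9997, -0.0255, 0.0009, 0.0313], [-0.0024, 0.1276, 0.9918, 1.3796], [0.0, 0.0, 0.0, 1.0]]
wrist [[318.85313777039886, 0.0, 247.1054569279809], [0.0, 318.85313777039886, 191.75971606126976], [0.0, 0.0, 1.0]] [[0.369, -0.8903, -0.2669, 0.1434], [0.9294, 0.3535, 0.1059, 0.5617], [0.0, -0.2871, 0.9579, 0.376], [0.0, 0.0, 0.0, 1.0]]
{'time': 0.15, 'joint_positions': array([ 1.05997776e+00,  1.50882410e-01,  1.43785826e+00,  1.94498667e-05,
        1.55380949e+00, -1.33976193e-01]), 'dq': array([ 0.00135052, -0.000179  ,  0.00015229, -0.00114927,  0.00140734,
       -0.00126372]), 'joint_efforts': array([ 2.55232510e-03, -7.13383842e+01, -5.71039474e+01, -1.45206377e-04,
        7.16248032e-03, -5.90489961e-06]), 'tool_pos': array([0.21151105, 0.53450778, 0.25582047]), 'tool_rot': array([-5.88386441e-01, -3.08567364e+00,  1.41672792e-03]), 'contact_force': array([-0.25763377,  0.49424707,  0.0565288 ]), 'ft_torque': array([0.03222708, 0.01997949, 0.02653349]), 'gripper_force': 0.0, 'grip_width': 0.08528724198270415} 0.025
```

View pics/top0.png

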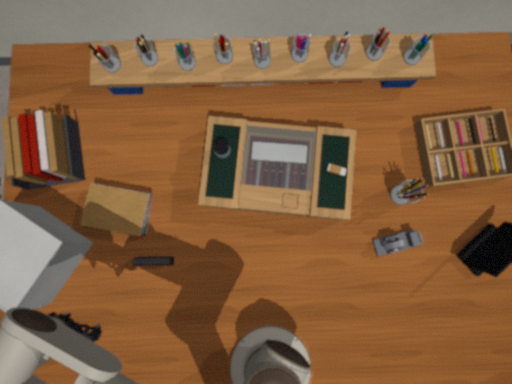

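View pics/scene0.png

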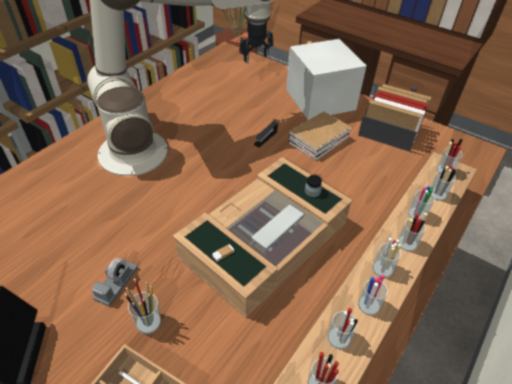

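The top view shows the case with its strip from about (240,197) to (312,206), and a faint rectangle near (290,200). The scene view has a mark near (231,210). I'll enlarge both.

Run:
```python
import cv2,numpy as np
a=cv2.imread("pics/top0.png")[110:225,190:365]; b=cv2.imread("pics/scene0.png")[155:255,170:290]
a=cv2.resize(a,(790,int(790*115/175)),interpolation=cv2.INTER_CUBIC); cv2.imwrite("pics/topz.png",a)
cv2.imwrite("pics/scz.png",cv2.resize(b,(720,600),interpolation=cv2.INTER_CUBIC))
```

```text
(no output)
```

View pics/topz.png

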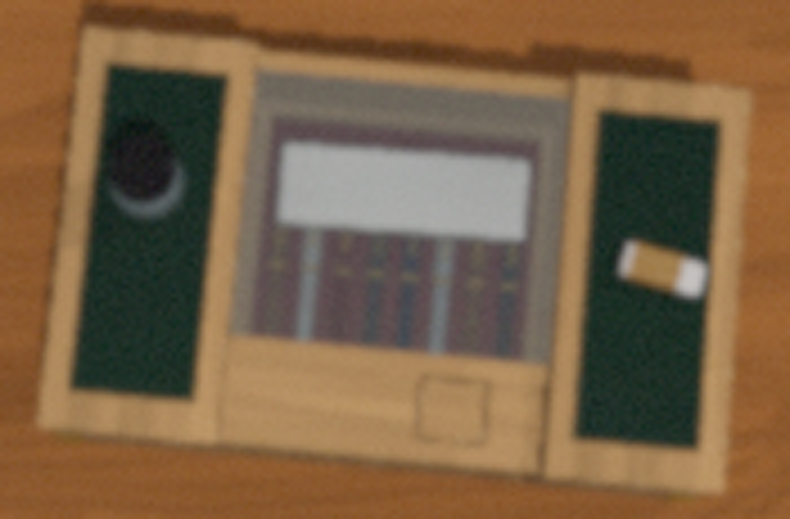

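View pics/scz.png

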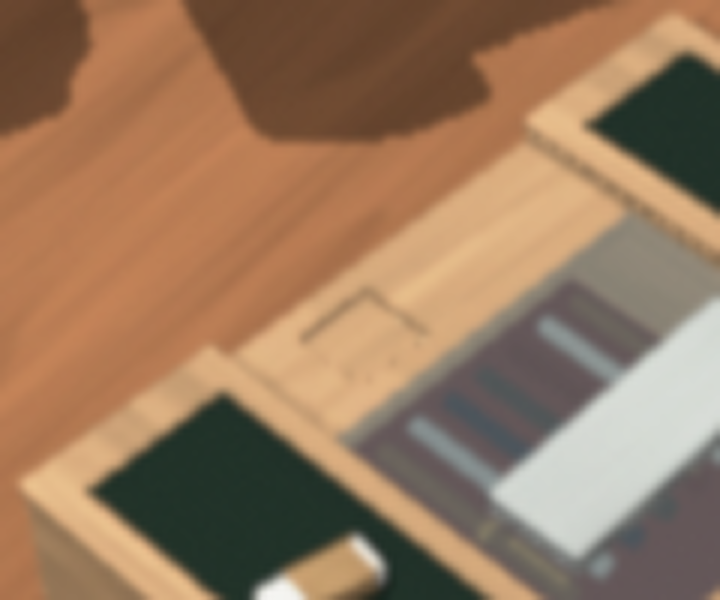

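The rectangle is clear. In the top zoom its corners are (420,376), (488,380), (484,445) and (416,438). The scene zoom shows it with its centre near (363,337). I'll work out its position.

Run:
```python
from cell import r
import numpy as np
from scipy.spatial.transform import Rotation as R
def ray(s,u,v,z):
    K,T=s["camera_matrix"],s["T"]; d=np.linalg.inv(K)@[u,v,1]; d=T[:3,:3]@(d*[1,-1,-1]); o=T[:3,3]
    return o+d*(z-o[2])/d[2]
t,s=r.snapshot("top"),r.snapshot("scene")
tz=lambda p,z:ray(t,190+p[0]/4.514-.4,110+p[1]/4.514-.4,z)
c=[tz(p,.116) for p in((40,428),(722,492),(750,90),(83,27))]
print(np.round(c,4)); yv=c[0]-c[1]+c[3]-c[2]; a=np.arctan2(-yv[0],yv[1]); print("yaw",a, "centre",np.mean(c,0), [np.linalg.norm(c[i]-c[i-1]) for i in range(4)])
ce=np.mean(c,0); Rz=R.from_euler('z',a).as_matrix()
P=np.mean([tz(p,.099) for p in((420,376),(488,380),(484,445),(416,438))],0); Q=ray(s,230.1,210.8,.099)
for X in(P,Q): print("tab",X,"own",Rz.T@(X-ce))
m=(P+Q)/2
st=r.sense(); Rt=R.from_rotvec(st["tool_rot"]); print(Rt.as_matrix().round(3), st["tool_pos"])
# target: tool down, tool y along +-case y
for k in(0,np.pi):
    Rg=R.from_matrix(Rz@np.diag([1,-1,-1.]))*R.from_euler('z',k)
    print("turn",(Rt.inv()*Rg).as_rotvec())
print("shift",Rt.inv().apply([*(P[:2]),.18]-st["tool_pos"]),Rt.inv().apply([*Q[:2],.18]-st["tool_pos"]))
```

```text
[[ 0.5537  0.2227  0.116 ]
 [ 0.4943 -0.2725  0.116 ]
 [ 0.7944 -0.3103  0.116 ]
 [ 0.8563  0.1885  0.116 ]]
yaw -0.1215472992215894 centre [ 0.67467921 -0.04291608  0.116     ] [np.float64(0.3045189495098514), np.float64(0.4987547082145056), np.float64(0.30247642877392406), np.float64(0.5026397586887016)]
tab [ 0.56135152 -0.08010705  0.099     ] own [-0.10798224 -0.05065737 -0.017     ]
tab [ 0.5613779 -0.0842008  0.099    ] own [-0.10745969 -0.05471771 -0.017     ]
[[-0.93   0.368 -0.   ]
 [ 0.368  0.93  -0.001]
 [ 0.    -0.001 -1.   ]] [0.21154357 0.53454927 0.25596951]
turn [-2.30719190e-04  9.41737846e-04  2.88632140e+00]
turn [-6.49004889e-04 -1.59001661e-04 -2.55271095e-01]
shift [-0.55144252 -0.44276496  0.07622141] [-0.5529734  -0.44656178  0.07622381]
```
Target P≈(0.560,-0.082) own x=-110 → shift slightly. Turn -0.255 about tool z.

Careful with the scale: shifts go in units of 5 mm and turns go in units of 0.05 rad. That gives: -0.05 m is -10, -0.15 m is -30, -0.255 rad is -5.1.

```bash
echo '{"ax": [0,0,0,0,0],"ay": [0,0,0,0,0],"az": [-1,-2,-3,-4,-5.1],"sx": [-6,-12,-18,-24,-30],"sy": [-5,-10,-15,-20,-24],"sz": [0,0,0,0,0],"jaw": [0,0,0,0,0]}' | python3 steer.py 20
```

```bash
cat > h.py <<'E'
from cell import r
import numpy as np
from scipy.spatial.transform import Rotation as R
Rz=R.from_euler('z',-.1215)
Rg=Rz*R.from_matrix(np.diag([-1,1,-1.]))
ce=np.array([.6747,-.0429,0])
def rep(y=-.0525,z=.16):
    s=r.sense(); T=R.from_rotvec(s["tool_rot"]); tg=ce+Rz.apply([-.109,y,z])
    print("t",s["time"],"pos",s["tool_pos"].round(4),"own",Rz.inv().apply(s["tool_pos"]-ce).round(4),"shift",T.inv().apply(tg-s["tool_pos"]).round(4),"turn",(T.inv()*Rg).as_rotvec().round(4),"F",s["contact_force"].round(2),s["grip_width"])
E
python3 -c "import h;h.rep()"
```

```text
time: 0.67
tool_pos: [0.307, 0.3659, 0.2563]
tool_rot: [0.187, 3.136, -0.0]
contact_force: [0.9, 0.1, -0.1]
grip_width: 0.0257
gripper_force: 0.0
t 0.6667 pos [0.307  0.3659 0.2563] own [-0.4145  0.3612  0.2563] shift [-0.3045 -0.4145  0.0964] turn [-0.0001  0.0001  0.0026] F [ 0.89  0.12 -0.13] 0.025685679160870365
```

To row units: -0.16 m is -32, -0.128 m is -25.6.

```bash
echo '{"ax": [0,0,0,0,0],"ay": [0,0,0,0,0],"az": [0,0,0,0,0],"sx": [-4.4,-8.8,-13.2,-17.6,-22],"sy": [-6.4,-12.8,-19.2,-25.6,-32],"sz": [0,0,0,0,0],"jaw": [0,0,0,0,0]}' | python3 steer.py >/dev/null; echo '{"ax": [0,0,0,0,0],"ay": [0,0,0,0,0],"az": [0,0,0,0,0],"sx": [-4.4,-8.8,-13.2,-17.6,-22],"sy": [-6.4,-12.8,-19.2,-25.6,-32],"sz": [0,0,0,0,0],"jaw": [0,0,0,0,0]}' | python3 steer.py > /dev/null; python3 -c "import h;h.rep()"
```

```text
t 1.5 pos [0.4868 0.0215 0.2564] own [-0.1943  0.0412  0.2564] shift [-0.0853 -0.0936  0.0965] turn [-0.      0.0004 -0.0005] F [0.73 0.56 1.08] 0.00019356024037464972
```

To row units: -0.0925 m is -18.5, 0.09 m is 18.

```bash
echo '{"ax": [0,0,0,0,0],"ay": [0,0,0,0,0],"az": [0,0,0,0,0],"sx": [-4,-8,-12,-15,-16.7],"sy": [-4.4,-8.8,-13.2,-16.8,-18.5],"sz": [2,6,10,15,18],"jaw": [0,0,0,0,0]}' | python3 steer.py >/dev/null; echo '{"ax": [0,0,0],"ay": [0,0,0],"az": [0,0,0],"sx": [0,0,0],"sy": [0,0,0],"sz": [0,0,0],"jaw": [0,0,0]}' | python3 steer.py > /dev/null
python3 - <<'E'
import h; h.rep()
from cell import r
import cv2
s=r.snapshot("wrist"); cv2.imwrite("pics/w1.png",s["frame"][:,:,::-1])
E
```

```text
t 2.1667 pos [ 0.558  -0.078   0.1673] own [-0.1116 -0.049   0.1673] shift [-0.0026 -0.0035  0.0073] turn [-0.      0.0007 -0.0001] F [ 0.37 -0.35  0.71] -0.00023216720055463995
```

View pics/w1.png

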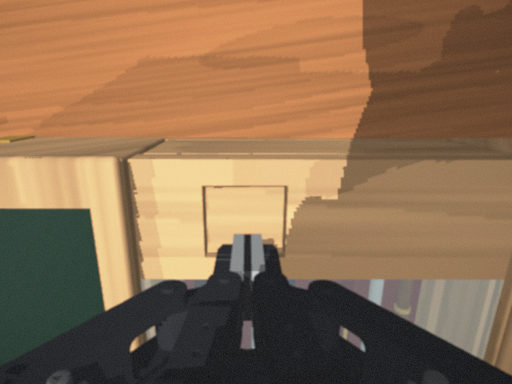

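The wrist view shows the tablet outline with corners at (204,186), (287,186), (286,256) and (206,256), and the closed fingertips at about (247,236). I'll refine the centre from this.

Run:
```python
import h,numpy as np
from cell import r
s=r.snapshot("wrist");K,T=s["camera_matrix"],s["T"];o=T[:3,3]
def ray(u,v,z):
    d=T[:3,:3]@(np.linalg.inv(K)@[u,v,1]*[1,-1,-1]); return o+d*(z-o[2])/d[2]
P=[ray(u,v,.0995) for u,v in((204,186),(287,186),(286,256),(206,256))]
print(np.round([h.Rz.inv().apply(p-h.ce) for p in P],4)); c=np.mean(P,0); q=r.sense(); T_=h.R.from_rotvec(q["tool_rot"])
print(c, h.Rz.inv().apply(c-h.ce), "shift",T_.inv().apply([*c[:2],.1+r.nose_length]-q["tool_pos"]))
```

```text
[[-0.1319 -0.075   0.0995]
 [-0.1318 -0.0241  0.0995]
 [-0.0841 -0.0231  0.0995]
 [-0.0841 -0.0756  0.0995]]
[ 0.56153571 -0.07887942  0.0995    ] [-0.10796929 -0.04942983  0.0995    ] shift [-0.00341414 -0.000638    0.0427715 ]
```

To row units: -0.003 m is -0.6, -0.001 m is -0.2.

```bash
echo '{"ax": [0,0,0,0,0],"ay": [0,0,0,0,0],"az": [0,0,0,0,0],"sx": [-0.6,-0.6,-0.6,-0.6,-0.6],"sy": [-0.2,-0.2,-0.2,-0.2,-0.2],"sz": [2.4,4.8,6.8,7.6,7.6],"jaw": [0,0,0,0,0]}' | python3 steer.py; echo '{"ax": [0,0,0,0],"ay": [0,0,0,0],"az": [0,0,0,0],"sx": [0,0,0,0],"sy": [0,0,0,0],"sz": [0.4,0.8,1.2,1.2],"jaw": [0,0,0,0]}' | python3 steer.py; python3 -c "import h;h.rep(-.05,.125)"
```

```text
time: 2.68
tool_pos: [0.5602, -0.0795, 0.1266]
tool_rot: [-0.191, -3.133, -0.001]
contact_force: [-0.1, 0.1, 0.3]
grip_width: 0.0001
gripper_force: 0.0
time: 3.02
tool_pos: [0.561, -0.0798, 0.1223]
tool_rot: [0.191, 3.135, -0.0]
contact_force: [-0.6, 0.7, 0.6]
grip_width: 0.0001
gripper_force: 0.0
t 3.0167 pos [ 0.561  -0.0798  0.1223] own [-0.1084 -0.0505  0.1223] shift [ 0.0006  0.0005 -0.0027] turn [-0.0001  0.0003 -0.0003] F [-0.58  0.72  0.56] 0.00013339899541910485
```

To row units: 0.002 m is 0.4, 0.001 m is 0.2.

```bash
echo '{"ax": [0,0,0],"ay": [0,0,0],"az": [0,0,0],"sx": [0,0,0],"sy": [0,0,0],"sz": [0.2,0.4,0.4],"jaw": [0,0,0]}' | python3 steer.py; echo '{"ax": [0,0,0,0],"ay": [0,0,0,0],"az": [0,0,0,0],"sx": [0,0,0,0],"sy": [0,0,0,0],"sz": [0.2,0.4,0.4,0.4],"jaw": [0,0,0,0]}' | python3 steer.py
```

```text
time: 3.27
tool_pos: [0.561, -0.0799, 0.1205]
tool_rot: [0.191, 3.135, -0.0]
contact_force: [-0.4, 1.2, 3.4]
grip_width: 0.0002
gripper_force: 1.6
time: 3.6
tool_pos: [0.561, -0.0799, 0.1184]
tool_rot: [0.191, 3.135, -0.0]
contact_force: [1.6, 0.3, 3.1]
grip_width: -0.0002
gripper_force: 1.8
```

```bash
echo '{"ax": [0,0,0,0,0],"ay": [0,0,0,0,0],"az": [0,0,0,0,0],"sx": [0,0,0,0,0],"sy": [0,0,0,0,0],"sz": [0.1,0.1,0.1,0.1,0.1],"jaw": [0,0,0,0,0]}' | python3 steer.py; echo '{"ax": [0,0,0,0,0],"ay": [0,0,0,0,0],"az": [0,0,0,0,0],"sx": [0,0,0,0,0],"sy": [0,0,0,0,0],"sz": [0,0,0,0,0],"jaw": [0,0,0,0,0]}' | python3 steer.py
python3 - <<'E'
from cell import r
import cv2
s=r.snapshot("wrist"); cv2.imwrite("pics/w2.png",s["frame"][:,:,::-1])
E
```

```text
time: 4.02
tool_pos: [0.561, -0.0799, 0.1179]
tool_rot: [0.191, 3.136, -0.0]
contact_force: [2.8, -0.1, 3.9]
grip_width: -0.0001
gripper_force: 2.0
time: 4.43
tool_pos: [0.5609, -0.0798, 0.1178]
tool_rot: [0.191, 3.136, -0.0]
contact_force: [2.3, -0.9, 4.5]
grip_width: -0.0003
gripper_force: 2.0
```

View pics/w2.png

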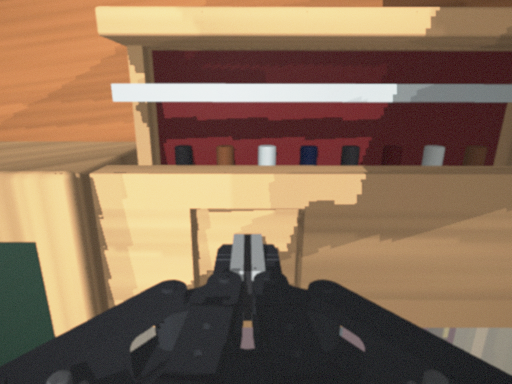

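The drawer is sliding out: its red interior shows, with the front at about row 25. The fingertips sit inside the opening, which spans columns 190-305. I'll hold for another second, then lift straight up.

```bash
for i in 1; do echo '{"ax": [0,0,0,0,0],"ay": [0,0,0,0,0],"az": [0,0,0,0,0],"sx": [0,0,0,0,0],"sy": [0,0,0,0,0],"sz": [0,0,0,0,0],"jaw": [0,0,0,0,0]}' | python3 steer.py; done; echo '{"ax": [0,0,0,0,0],"ay": [0,0,0,0,0],"az": [0,0,0,0,0],"sx": [0,0,0,0,0],"sy": [0,0,0,0,0],"sz": [0,0,0,0,0],"jaw": [0,0,0,0,0]}' | python3 steer.py >/dev/null; echo '{"ax": [0,0,0,0,0],"ay": [0,0,0,0,0],"az": [0,0,0,0,0],"sx": [0,0,0,0,0],"sy": [0,0,0,0,0],"sz": [-1,-3,-8,-14,-20],"jaw": [0,0,0,0,0]}' | python3 steer.py; echo '{"ax": [0,0,0,0,0],"ay": [0,0,0,0,0],"az": [0,0,0,0,0],"sx": [0,0,0,0,0],"sy": [0,0,0,0,0],"sz": [-4,-6,-6,-6,-6],"jaw": [0,0,0,0,0]}' | python3 steer.py
python3 - <<'E'
from cell import r
import cv2
a=r.snapshot("wrist")["frame"][:,:,::-1]; b=r.snapshot("scene")["frame"][:,:,::-1]
cv2.imwrite("pics/end.png",cv2.resize(cv2.hconcat([a.copy(),b.copy()]),(800,300)))
E
```

```text
time: 4.9
tool_pos: [0.5609, -0.0799, 0.1178]
tool_rot: [-0.191, -3.136, 0.0]
contact_force: [3.2, -1.1, 5.6]
grip_width: -0.0003
gripper_force: 2.0
time: 5.73
tool_pos: [0.5602, -0.0796, 0.2192]
tool_rot: [-0.191, -3.134, -0.0]
contact_force: [0.3, -1.1, 0.6]
grip_width: 0.0003
gripper_force: 0.0
time: 6.15
tool_pos: [0.5604, -0.0797, 0.2462]
tool_rot: [-0.191, -3.133, -0.001]
contact_force: [-0.2, 0.3, -0.5]
grip_width: 0.0001
gripper_force: 0.0
```

View pics/end.png

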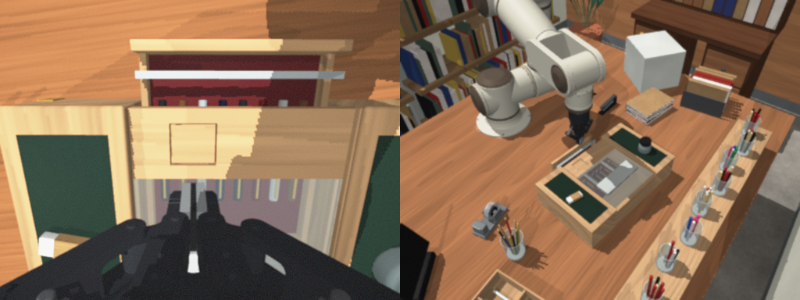

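The drawer is open, with its front edge at about (240,40) in the left half. The tablet outline is back and the bystanders haven't moved. I'll measure the drawer's travel before handing in.

Run:
```python
import h,numpy as np
from cell import r
s=r.snapshot("wrist");K,T=s["camera_matrix"],s["T"];o=T[:3,3]
g=s["frame"][:,307].astype(int).sum(1); print(g[40:75])
for v in(49,51,53):
    d=T[:3,:3]@(np.linalg.inv(K)@[307,v,1]*[1,-1,-1]); p=o+d*(.08-o[2])/d[2]; print(v,h.Rz.inv().apply(p-h.ce))
```

```text
[431 427 439 441 436 425 425 407 389 445 603 646 651 646 646 644 644 639
 641 635 633 631 629 613 547 414 322 302 290 244 198 154 151 166 148]
49 [-0.21989569 -0.00022057  0.08      ]
51 [-2.18368626e-01 -1.41021094e-04  8.00000000e-02]
53 [-2.16836509e-01 -6.12120910e-05  8.00000000e-02]
```

```bash
python3 -c "from cell import r; print(r.sign_off())"
```

```text
the job is handed in; nothing more can be done
None
```

I found the tablet about 50 mm right of the strip's centre and pressed it in. The drawer came out about 69.5 mm of its 70 mm by camera measurement; the tablet looked back up, nothing around the case appeared to have moved, the hand was clear, and I handed the job in.

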